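Tighten the fan-rib press and hang up its key

ROBOT

A 6-joint arm with a two-finger parallel gripper is mounted at the origin on the work surface. World frame = base frame: x ahead of the robot, y to its left, z up, the work surface at z = 0. Lengths are in m, angles in rad, forces in N, time in s.
With the tool pointing down it reaches from about 0.375 to 0.975 m from the base axis. Payload 3.8 kg.
Tool frame: the origin (TCP) lies midway between the tips of the shut fingers; the grasp point (between the pads) lies 19 mm behind it; z points along the fingers, y is the line along which they close (so a half turn about z gives the same grasp; the last joint's range is limited). The gripper opens to 88 mm and grips with 3 to 60 N. Pads are 18 mm wide; open, the fingers measure 123 mm over their backs; the gripper's body (75 mm by 187 mm) begins 45 mm behind the grasp point.
Start: joints at [-1.312, 0.264, 1.604, -0, 1.274, -0.037], TCP at [0.197, -0.646, 0.239] pointing down, gripper open.
Joint ranges: [-2.63, 2.63], [-0.94, 2.18], [0.31, 2.57], [-1.31, 4.45], [0, 2.66], [-2.55, 2.55]. Speed limits (rad/s): [2.57, 2.57, 3.14, 3.14, 3.14, 3.14].

INTERFACE

Orientations are given as a rotation vector (axis times angle).
In Python, from cell import manip, inverse_kinematics, cams, order gives the robot as it stands. Calls block until the motion is done:
- manip.move_pose(position, orientation): joint-space move of the TCP to a pose.
- manip.move_linear(position, rate=0.15, rot=None): straight line of the TCP; rot=None keeps the orientation; rate is the mean speed in m/s.
- manip.set_joints(angles): joint-space move.
- manip.set_gripper(opening, force=None): finger opening in m; force is the grip in N (None keeps the last); returns when the fingers have stopped.
- manip.dwell(seconds).
- inverse_kinematics(position, orientation): joint angles nearest the present ones, or None.
- manip.state(): the state.
- cams.capture(name): name is "scene" or "side" or "wrist"; returns a dict with "image" (384x512x3 uint8, blue, green, red), "z_map" (384x512 float32, m along the optical axis (not along the pixel's ray), 0 where there is no reading), "intrinsics" (3x3 intrinsics, pixels), "k1" (the pictures are not rectified: a ray, as slopes to the right and down, at radius r is drawn at 1 + k1 r^2 times it, then the intrinsics apply), "position" and "orientation" of the camera in the world; the wrist camera has in their place "T_tool_cam" (4x4, takes a point from camera to tool coordinates, whose origin is the TCP and whose axes are the flange's). Camera axes: x right, y down, z forward; pixel columns grow to the right and rows downward; lengths in m; the calibration is good to about 2 mm. A picture is of the moment at which its call begins: read the wrist's pose just before it.
A pose or a line that the arm cannot do raises manip.IKError and nothing moves.
- order.close_job(): hands the job in; it is judged then, once.
The state is a dict: "clock": time; "joint_pos": joint angles; "joint_velocities": joint speeds; "tau": joint torques, N m; "tool_pos": TCP position; "tcp_rot": TCP orientation; "contact_force": force on the tool from outside, world axes, zero at the start; "moment": the same for the moment, N m; "gripper_width": finger opening in m; "grasp_force": force on a finger pad.
Only numpy, scipy, OpenCV 4.12 (cv2) and the standard library are available. Lean on these libraries where they do the work, as an engineer would, in place of code of your own. Each camera call takes 0.05 s, during which the arm holds its last target. There are 200 camera calls.

TASK

Take the steel key from its block and use it to tighten both slotted screws of the fan-rib press fully, clockwise until they stop; turn the screws with the key only, never touching the press with the gripper. Then hang the key by its bow handle on the hook of the stand, let it go so that it hangs quietly, and leave everything else on the table where it is.

Things in the scene. Friction and masses are not known exactly. Their poses are not given: they have to be found in the camera images.
- screw_left (a joint): angle of the rib press's left captive screw, rad (left: the +y end of the press). 0 = fully loose, 1.2 = fully tight, against its hard stop; grows as the screw is turned clockwise seen from above. The screw only turns, it does not rise or sink. Turning it takes about 0.06 N m.
- screw_right (a joint): angle of the right captive screw (the -y end of the press); same meaning.
- screw_left_slot (a point): centre of the slot's floor in the left screw head, 54 mm above the table. Brass head 32 mm across, axis vertical; the slot runs right across it along this point's x, open at both ends, 8 mm wide, 9 mm deep, upper edges bevelled 1.5 mm. z up. When fully tight the slot lies along the press's x axis, in line with two small white marks on the bar.
- screw_right_slot (a point): the same for the right screw head.
- press: fan-rib press, fixed: wooden board 110 x 260 x 15 mm, over it a dark steel bar along y (56 x 230 mm, top 50 mm above the table) on a bundle of pale ribs that stick out on the +x side to 100 mm from the centre (36 mm high). The screws sit on the bar at y = +80 and -80 mm. Origin: centre of the board's underside; z up.
- key: steel key 148 mm long, 0.2 kg, first upright in its block. Origin: centre of the blade's lower end; z up the stem, x along blade and handle width, y through the handle's eye. Blade 26 mm wide (x), 4 mm thick (3 at the end), z 0 to 14. Stem 12 mm thick, collar 36 mm across at z 44 to 50. Aluminium bow handle 52 mm wide, 10 mm thick, z 80 to 148. Half a turn about z changes nothing.
- key_eye (a point): middle of the underside of the handle's top bar (key z 120 mm), the point that rests on the hook. Axes as the key's. Below it the eye: a window 36 mm wide (x), 32 mm tall (key z 88 to 120), open along y. Above it the top bar, the place to grip: 12 mm thick (y), 52 mm wide, 28 mm tall (key z 120 to 148); keep the fingertips out of the eye, the rod goes there.
- key_block: light wooden block 80 x 70 x 60 mm, fixed, with a pocket in its top 32 x 16 mm and 52 mm deep; the key's blade end stands in it with the collar resting on the block's top. Origin: centre of the underside; x along the pocket's long side.
- hook_stand: fixed stand: wooden foot 130 x 100 x 12 mm (x -45 to +85 mm), steel post 14 mm thick at x = +60 mm, 204 mm tall; from its top a level round rod 8 mm thick towards -x, ending in a short upturned tip at x -45 to -55 mm that rises 11 mm above the rod's top. Origin: on the table below the middle of the rod; z up.
- hook_seat (a point): top of the rod in the middle of its free length, 204 mm above the table, where the handle should hang. Axes as the stand's: the rod's tip points along -x.
- whetstone: dark grey stone block lying flat, 50 x 160 x 28 mm, near the robot, bystander. Origin: centre of the underside.
- wood_offcut: dark wood block, 60 x 85 x 35 mm, bystander. Origin: centre of the underside.
- cork_block: cork sanding block, 50 x 90 x 30 mm, bystander. Origin: centre of the underside.
- glue_bottle: white bottle, 48 mm diameter, 110 mm tall, bystander. Origin: centre of the underside.
- folded_fan: folded fan lying flat, 24 x 210 x 18 mm, bystander. Origin: centre of the underside.
- pin_tin: round aluminium tin, 66 mm diameter, 30 mm tall, bystander. Origin: centre of the underside.
Not all that is in view belongs to the job. What is shaped like the key but red is not meant.

How it is judged:
By the outcome, as a careful person would: the job done as asked, in the order asked, and still so for the second after the job is handed in, with the robot touching nothing.
It also fails if it takes over 67 s, if anything falls off the work surface, if the arm or the gripper's body presses on something with over 40 N, if the wrist force passes 120 N, or if a joint passes its speed limit or range.

## Working session

There is one attempt and no reset: what is moved stays moved. The work goes in short steps, each a Python script; the robot and the scene stay as the last script left them, time stands still between calls to the robot, and variables do not carry over. Pictures are saved under pics/ and viewed, at most 10 in all, crops included, and the job is handed in when it is done.

```bash
ls; mkdir -p pics
cat > h.py <<'E'
import numpy as np, cv2, pickle
from scipy.spatial.transform import Rotation as R
def T(c, st=None):
    M=np.eye(4)
    if "T_tool_cam" in c:
        W=np.eye(4);W[:3,:3]=R.from_rotvec(st["tcp_rot"]).as_matrix();W[:3,3]=st["tool_pos"]
        return W@np.array(c["T_tool_cam"])
    o=np.array(c["orientation"],float)
    M[:3,:3]=o if o.shape==(3,3) else R.from_rotvec(o).as_matrix()
    M[:3,3]=c["position"]; return M
def slopes(c,uv):
    K=np.array(c["intrinsics"]);uv=np.atleast_2d(np.array(uv,float))
    return cv2.undistortPoints(uv.reshape(-1,1,2),K,np.array([c["k1"],0,0,0,0.])).reshape(-1,2)
def onplane(c,uv,z,st=None):
    M=T(c,st);s=slopes(c,uv);d=np.c_[s,np.ones(len(s))]@M[:3,:3].T
    return M[:3,3]+d*((z-M[2,3])/d[:,2])[:,None]
def depthpts(c,st=None):
    z=c["z_map"];h,w=z.shape
    u,v=np.meshgrid(np.arange(w),np.arange(h));s=slopes(c,np.c_[u.ravel(),v.ravel()])
    P=np.c_[s,np.ones(len(s))]*z.reshape(-1,1);M=T(c,st)
    P=P@M[:3,:3].T+M[:3,3];P[z.ravel()==0]=np.nan
    return P.reshape(h,w,3)
def down(yaw): # tool z down, tool y at world angle yaw
    y=np.array([np.cos(yaw),np.sin(yaw),0]);z=np.array([0,0,-1.]);x=np.cross(y,z)
    return R.from_matrix(np.c_[x,y,z]).as_rotvec()
E
python3 - <<'E'
from h import *
from cell import manip,cams
st=manip.state();print(st)
for n in("scene","side","wrist"):
    c=cams.capture(n);c["st"]=st;pickle.dump(c,open(n+"0.pkl","wb"));cv2.imwrite(f"pics/{n}0.png",c["image"])
    print(n,c["intrinsics"],c["k1"],c.get("position"),c.get("orientation"),c.get("T_tool_cam"))
a=cv2.imread("pics/scene0.png");b=cv2.imread("pics/side0.png")
cv2.imwrite("pics/scene0b.png",cv2.resize(a,(800,600)));cv2.imwrite("pics/side0b.png",cv2.resize(b,(800,600)))
E
```

```text
pics
{'clock': 0.0, 'joint_pos': array([-1.31190894e+00,  2.64745910e-01,  1.60541089e+00, -1.70465982e-05,
        1.27371876e+00, -3.69217644e-02]), 'joint_velocities': array([ 0.00057172,  0.00094878, -0.00062926, -0.00099122,  0.00024745,
       -0.00127527]), 'tau': array([ 3.17601007e-04, -5.02108884e+01, -3.56876314e+01,  7.29797781e-02,
        2.94284010e-02, -1.55316748e-04]), 'tool_pos': array([ 0.19656133, -0.64497348,  0.23737299]), 'tcp_rot': array([-3.10504939e+00, -4.62637349e-01,  4.22298409e-04]), 'contact_force': array([-0.42094494,  0.99146248, -0.17363576]), 'moment': array([-0.01050064, -0.02263521,  0.05678208]), 'grasp_force': 0.0, 'gripper_width': 0.0880720729373822}
scene [[465.11095308   0.         245.24431127]
 [  0.         465.11095308 187.01769406]
 [  0.           0.           1.        ]] 0.056534544576909554 [ 1.04183983 -0.59073185  0.91750585] [-2.28154205 -0.79438009  0.33093584] None
side [[422.94571184   0.         248.86582911]
 [  0.         422.94571184 190.9517856 ]
 [  0.           0.           1.        ]] -0.10893433681168983 [0.35965606 0.80880274 0.80081829] [-0.33013526  2.70417668 -1.3621367 ] None
wrist [[303.72206035   0.         251.38401427]
 [  0.         303.72206035 196.05751993]
 [  0.           0.           1.        ]] -0.04226272011831784 None None [[ 4.04413578e-04 -9.64208099e-01 -2.65146334e-01  6.71853195e-02]
 [ 9.99999910e-01  3.56163251e-04  2.30054289e-04 -1.28879784e-04]
 [-1.27384828e-04 -2.65146403e-01  9.64208156e-01 -1.46490862e-01]
 [ 0.00000000e+00  0.00000000e+00  0.00000000e+00  1.00000000e+00]]
```

View pics/scene0b.png

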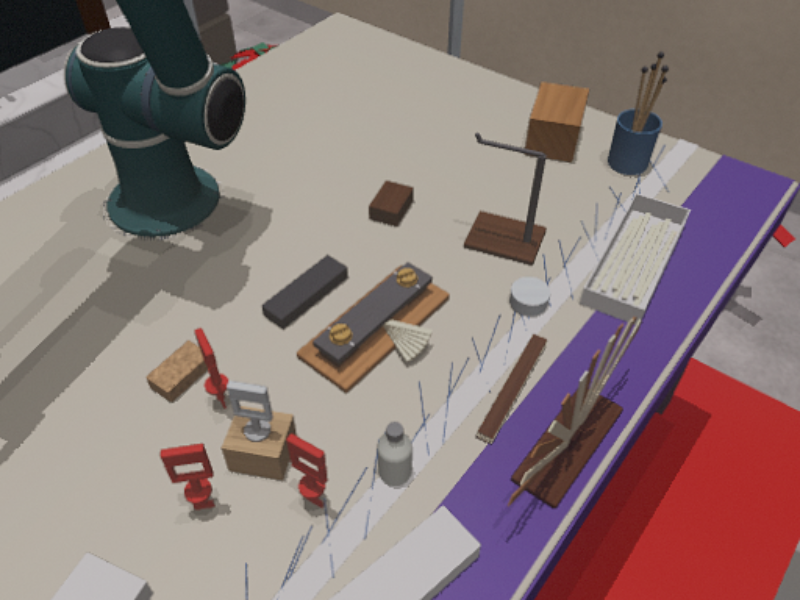

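View pics/side0b.png

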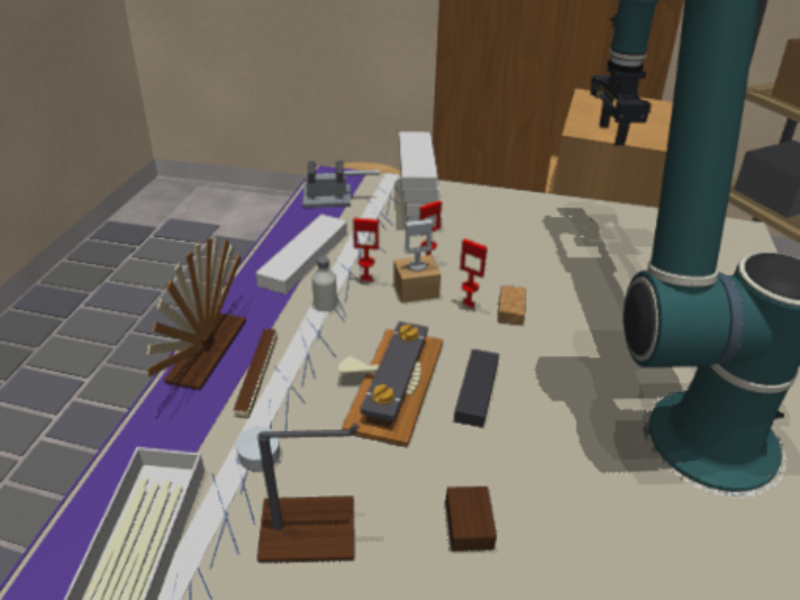

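The silver key stands in the pale block at scene (250,410)/side (418,240) in the 800x600 views. The red look-alikes are at scene (207,368), (190,475) and (310,470). The press screws are at (340,333) and (405,277), and the hook rod runs (478,137)-(543,155). I choose the silver key in the block.

```bash
cat > top.py <<'E'
from h import *
x0,y0,s=0.2,-0.62,0.00125   # image: right = -y? keep col=y,row=x
W,H=800,560
col=np.full((H,W,3),60,np.uint8);hm=np.full((H,W),-1.)
for n in("scene","side"):
    c=pickle.load(open(n+"0.pkl","rb"));P=depthpts(c).reshape(-1,3);C=c["image"].reshape(-1,3)
    ok=np.isfinite(P[:,0]);P=P[ok];C=C[ok];o=np.argsort(P[:,2]);P=P[o];C=C[o]
    r=((P[:,0]-x0)/s).astype(int);q=((P[:,1]-y0)/s).astype(int)
    for z,cc,i,j in zip(P[:,2],C,r,q):
        if 0<=i<H-1 and 0<=j<W-1 and z>hm[i,j] and z<0.3: hm[i:i+2,j:j+2]=z;col[i:i+2,j:j+2]=cc
    # objects by mask
    hsv=cv2.cvtColor(c["image"],cv2.COLOR_BGR2HSV);Pm=depthpts(c)
    red=((hsv[...,0]<6)|(hsv[...,0]>174))&(hsv[...,1]>170)&(np.nan_to_num(Pm[...,2])>0.015)&(Pm[...,0]<0.95)
    nn,l,stt,ce=cv2.connectedComponentsWithStats(red.astype(np.uint8))
    for k in range(1,nn):
        if stt[k,4]>30:
            p=Pm[l==k];print(n,"red",ce[k].round(),stt[k,4],np.nanmedian(p,0).round(3),np.nanpercentile(p[:,2],[2,98]).round(3))
    tb=Pm[(np.abs(Pm[...,2])<0.02)&(Pm[...,0]<0.8)&(np.abs(Pm[...,1])<0.5)][:,2];print(n,"table z",np.median(tb))
for k in range(8):cv2.line(col,(0,int(k*.1/s)),(6,int(k*.1/s)),(0,255,255),1);
for k in range(10):cv2.line(col,(int((k*.1+.02)/s),0),(int((k*.1+.02)/s),6),(0,255,255),1)
cv2.imwrite("pics/top.png",col)
E
python3 top.py
```

```text
scene red [130. 219.] 78 [ 0.447 -0.259  0.147] [0.144 0.149]
scene red [134. 248.] 32 [ 0.445 -0.268  0.05 ] [0.047 0.052]
scene red [195. 284.] 52 [ 0.663 -0.29   0.148] [0.145 0.15 ]
scene red [117. 287.] 68 [ 0.557 -0.384  0.148] [0.145 0.151]
scene table z 2.724070655102384e-05
side red [276. 135.] 108 [ 0.549 -0.383  0.138] [0.089 0.149]
side red [234. 153.] 203 [ 0.664 -0.286  0.124] [0.023 0.149]
side red [302. 169.] 239 [ 0.444 -0.251  0.12 ] [0.026 0.149]
side table z 0.0015882321259933496
```

View pics/top.png

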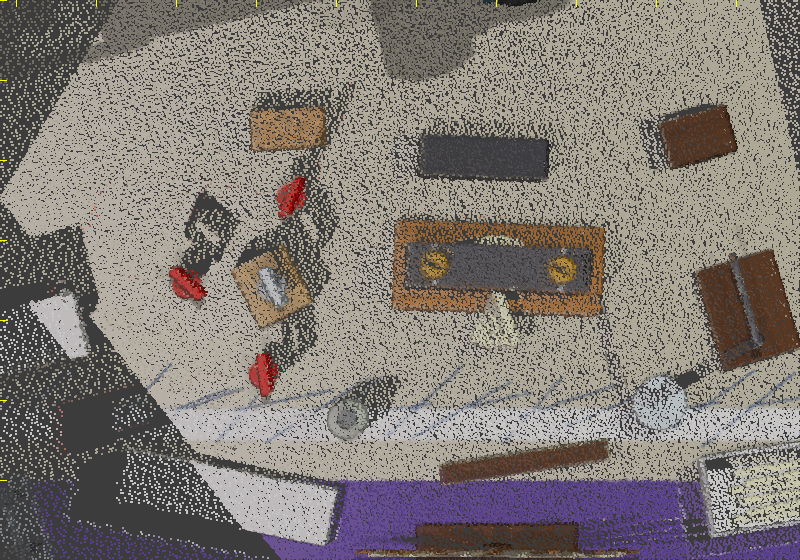

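The top view (1.25 mm/px, row = x, col = y) shows the key at (270,287), the screws at (434,264) and (562,269), and the hook rod from (735,258) to (757,343). Reds are at (292,195), (187,284) and (263,373). Next come wrist views of the hook, press and key.

Run:
```python
from h import *
from cell import manip,cams,inverse_kinematics as ik
import math
def best(p,yaw):
    o=[]
    for k in(-1,0,1):
        q=ik(p,down(yaw+k*math.pi))
        if q is not None:o.append((abs(q[5]),yaw+k*math.pi,q))
    return [(round(a[1],2),np.round(a[2],2)) for a in o]
for n,p,y in [("key",[.558,-.282,.14],2.09),("sL0",[.536,.0825,.18],2.77),("sL1",[.536,.0825,.18],1.57-.3),("hook",[.575,.312,.33],.24)]:
    print(n,best(p,y))
def snap(name):
    manip.dwell(.15);st=manip.state();c=cams.capture("wrist");c["st"]=st;pickle.dump(c,open(name+".pkl","wb"));cv2.imwrite(f"pics/{name}.png",c["image"])
manip.move_pose([.533,.0025,.26],down(-math.pi/2));snap("wp")
manip.move_pose([.558,-.282,.26],down(2.09-math.pi));snap("wk")
print(manip.state()["clock"])
a=np.hstack([cv2.imread("pics/wp.png"),cv2.imread("pics/wk.png")]);cv2.imwrite("pics/w1.png",cv2.resize(a,(800,300)))
```

```text
key [(-1.05, array([-0.51,  0.25,  1.81, -0.  ,  1.08,  0.54])), (5.23, array([-0.51,  0.25,  1.81, -0.  ,  1.08,  0.54]))]
sL0 [(-0.37, array([ 0.11,  0.06,  1.95, -0.  ,  1.13,  0.48])), (5.91, array([0.11, 0.06, 1.95, 0.  , 1.13, 0.48]))]
sL1 [(-1.87, array([ 0.11,  0.06,  1.95, -0.  ,  1.13,  1.98])), (1.27, array([ 0.11,  0.06,  1.95, -0.  ,  1.13, -1.16])), (4.41, array([ 0.11,  0.06,  1.95, -0.  ,  1.13,  1.98]))]
hook [(0.24, array([ 0.46,  0.18,  1.53, -0.  ,  1.42,  0.22]))]
4.2333
```

View pics/w1.png

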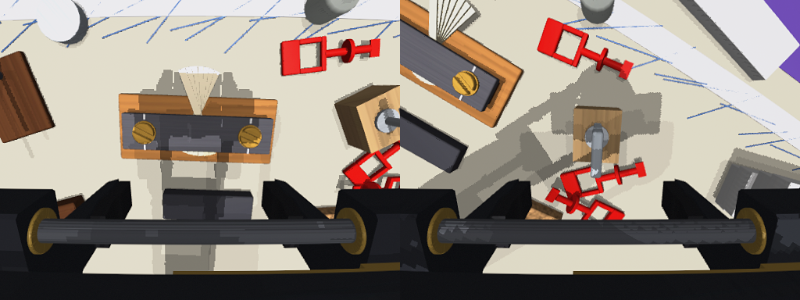

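The wrist view shows both screws with clear slots (left one at (145,133) in this half-size view), and the silver key in its block at (598,145) beside the red ones, so the choice is confirmed. Now I measure.

```bash
cat > meas.py <<'E'
from h import *
c=pickle.load(open("wp.pkl","rb"));st=c["st"];I=c["image"];hsv=cv2.cvtColor(I,cv2.COLOR_BGR2HSV)
P=depthpts(c,st)
# scene/side/wrist brass
for n in("wp","scene0","side0"):
    d=pickle.load(open(n+".pkl","rb"));hs=cv2.cvtColor(d["image"],cv2.COLOR_BGR2HSV);Q=depthpts(d,d["st"])
    near=(np.abs(Q[...,0]-.533)<.03)&(np.abs(np.abs(Q[...,1])-.08)<.03)&(Q[...,2]>.045)
    br=near&(hs[...,0]>10)&(hs[...,0]<28)&(hs[...,1]>100)
    for sgn in(-1,1):
        m=(br&(Q[...,1]*sgn>0)).astype(np.uint8)
        cn=max(cv2.findContours(m,0,1)[0],key=cv2.contourArea)
        w=onplane(d,cv2.convexHull(cn).reshape(-1,2),.063,d["st"])[:,:2].astype(np.float32)
        (cx,cy),r=cv2.minEnclosingCircle(w)
        M=cv2.moments(w.reshape(-1,1,2)*1000);
        print(n,"screw",sgn,"circ",round(cx,4),round(cy,4),"r",round(r,4),"cent",M["m10"]/M["m00"]/1000,M["m01"]/M["m00"]/1000)
    # bar: dark pts at .05, board orange corners
    dk=(Q[...,2]>.044)&(Q[...,2]<.056)&(hs[...,2]<110)&(hs[...,1]<90)&(np.abs(Q[...,0]-.533)<.06)&(np.abs(Q[...,1])<.14)
    cn=max(cv2.findContours(cv2.morphologyEx(dk.astype(np.uint8),cv2.MORPH_CLOSE,np.ones((9,9))),0,1)[0],key=cv2.contourArea)
    w=onplane(d,cn.reshape(-1,2),.05,d["st"])[:,:2].astype(np.float32);print(n,"bar",cv2.minAreaRect(w*1000))
    k=np.isfinite(Q[...,0])&(np.abs(Q[...,0]-.53)<.15)&(np.hypot(Q[...,0]-.558,Q[...,1]+.282)<.05)&(Q[...,2]>.13)
# key
for n in("wk","scene0","side0"):
    d=pickle.load(open(n+".pkl","rb"));Q=depthpts(d,d["st"])
    k=(np.hypot(Q[...,0]-.558,Q[...,1]+.282)<.05)
    t=Q[k&(Q[...,2]>.155)&(Q[...,2]<.175)]
    print(n,"key top n",len(t),np.median(t,0),cv2.minAreaRect((t[:,:2]*1000).astype(np.float32)))
    b=(np.hypot(Q[...,0]-.558,Q[...,1]+.282)<.07)&(np.abs(Q[...,2]-.06)<.004)
    t=Q[b];print("  block",len(t),cv2.minAreaRect((t[:,:2]*1000).astype(np.float32)))
# hook rod
for n in("scene0","side0"):
    d=pickle.load(open(n+".pkl","rb"));Q=depthpts(d)
    b=(np.abs(Q[...,0]-.575)<.09)&(np.abs(Q[...,1]-.312)<.06)&(np.abs(Q[...,2]-.204)<.014)
    t=Q[b];print(n,"rod",len(t),t.min(0),t.max(0),np.median(t,0),cv2.fitLine((t[:,:2]*1000).astype(np.float32),cv2.DIST_HUBER,0,.01,.01).ravel(),cv2.minAreaRect((t[:,:2]*1000).astype(np.float32)))
    b=(np.abs(Q[...,0]-.58)<.1)&(np.abs(Q[...,1]-.312)<.1)&(np.abs(Q[...,2]-.012)<.005)
    t=Q[b];print("  foot",len(t),cv2.minAreaRect((t[:,:2]*1000).astype(np.float32)))
x,y=[int(v) for v in (80,100)]
crops=[cv2.resize(I[130:215,a:a+70],(400,486),interpolation=cv2.INTER_CUBIC) for a in(150,285)]
cv2.imwrite("pics/slots.png",np.hstack(crops))
E
python3 meas.py
```

```text
wp screw -1 circ 0.5314 -0.077 r 0.018 cent 0.5314950177141328 -0.0767520053632518
wp screw 1 circ 0.3678 0.2647 r 0.0512 cent 0.3677363712756735 0.26535553237766135
wp bar ((533.476318359375, 1.209503173828125), (227.94996643066406, 55.66107177734375), 87.7821273803711)
scene0 screw -1 circ 0.5356 -0.082 r 0.0205 cent 0.535487133016223 -0.08260660936384247
scene0 screw 1 circ 0.542 0.0761 r 0.0206 cent 0.5420153799859388 0.0758503894868722
scene0 bar ((538.39892578125, -1.3862152099609375), (231.4447479248047, 59.712284088134766), 87.72036743164062)
side0 screw -1 circ 0.53 -0.071 r 0.0214 cent 0.5288632349972742 -0.07087330067714535
side0 screw 1 circ 0.5358 0.0878 r 0.0217 cent 0.5355774066916874 0.08789991742732005
side0 bar ((533.4801635742188, 6.101493835449219), (234.6730499267578, 56.93393325805664), 87.7123031616211)
wk key top n 855 [ 0.55803778 -0.280733    0.16417205] ((556.5545043945312, -281.4993591308594), (51.239898681640625, 11.991445541381836), 27.182863235473633)
  block 3090 ((555.953125, -281.9563903808594), (80.497802734375, 70.28276824951172), 27.12969017028808
[... 629 characters left out ...]
064] [0.58057539 0.30974535 0.20185226] [9.6381599e-01 2.6656851e-01 5.7654901e+02 3.0837253e+02] ((574.8695068359375, 309.08258056640625), (119.79428100585938, 14.509344100952148), 12.715333938598633)
  foot 1037 ((587.8862915039062, 314.4924011230469), (129.7074737548828, 106.49197387695312), 16.272825241088867)
side0 rod 314 [0.51602168 0.29223507 0.19022034] [0.63137177 0.33484486 0.21714825] [0.57582287 0.31285338 0.20360798] [9.5711464e-01 2.8970954e-01 5.7422119e+02 3.1306827e+02] ((573.4717407226562, 311.36505126953125), (118.9179916381836, 12.537399291992188), 18.720069885253906)
  foot 2304 ((595.9542846679688, 281.7397766113281), (129.4375, 171.46298217773438), 15.803953170776367)
```

View pics/slots.png

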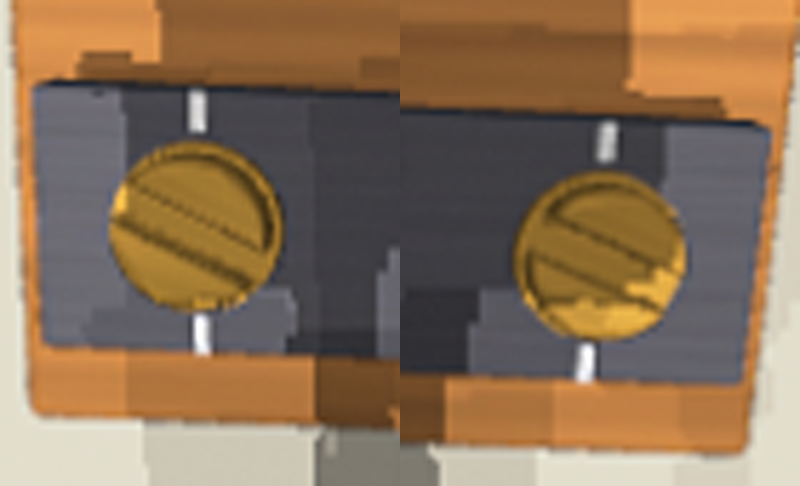

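Run:
```python
from h import *
d=pickle.load(open("wp.pkl","rb"));st=d["st"]
f=lambda pts,off:onplane(d,[(off+(x%400)*.175,130+y*.175) for x,y in pts],.063,st)[:,:2]
for nm,off,e,c in [("L",150,[(130,180),(258,245),(115,220),(250,285)],[(196,227)]),("R",285,[(545,212),(680,268),(530,252),(660,308)],[(600,256)])]:
    p=f(e,off);print(nm,"centre",f(c,off),"slotmid",p.mean(0),[np.degrees(np.arctan2(*(p[i]-p[i+1])[::-1])) for i in(0,2)])
Q=depthpts(d,st);hs=cv2.cvtColor(d["image"],cv2.COLOR_BGR2HSV)
b=(np.abs(Q[...,2]-.05)<.003)&(np.abs(Q[...,0]-.533)<.05)&(np.abs(Q[...,1])<.14);t=Q[b]
print(len(t),np.median(t[:,2]),cv2.minAreaRect((t[:,:2]*1000).astype(np.float32)))
b=(np.abs(Q[...,2]-.063)<.003)&(np.abs(Q[...,0]-.533)<.05)&(np.abs(Q[...,1])<.14)
for s in(-1,1):
    t=Q[b&(Q[...,1]*s>0)];print(s,len(t),np.median(t[:,2]),cv2.minEnclosingCircle((t[:,:2]*1000).astype(np.float32)))
b=(np.abs(Q[...,2]-.015)<.003)&(np.abs(Q[...,0]-.533)<.08)&(np.abs(Q[...,1])<.16);t=Q[b]
print("board",cv2.minAreaRect((t[:,:2]*1000).astype(np.float32)))
```

```text
L centre [[0.53724713 0.07872907]] slotmid [0.53609142 0.08031563] [np.float64(62.0962598197525), np.float64(63.23075786831685)]
R centre [[ 0.53122638 -0.0774346 ]] slotmid [ 0.53036563 -0.07831382] [np.float64(67.79923164641825), np.float64(66.87907773308503)]
7453 0.05057692794813101 ((532.4967651367188, 1.4148788452148438), (230.48422241210938, 56.655826568603516), 87.74065399169922)
-1 407 0.06334882525997237 ((529.3431396484375, -79.02591705322266), 16.13213539123535)
1 433 0.06332594825187127 ((535.52880859375, 80.85108184814453), 16.18752670288086)
board ((545.0794677734375, 1.2385711669921875), (259.80059814453125, 135.6345977783203), 87.81212615966797)
```

Run:
```python
from h import *
from cell import manip,cams
k=[.5565,-.2817];yaw=np.radians(27.15)-np.pi/2
manip.move_pose([*k,.19],down(yaw));manip.move_linear([*k,.1385],rate=.08)
s=manip.state();print(s["tool_pos"],s["contact_force"])
manip.set_gripper(0.0,force=50);s=manip.state();print(s["tool_pos"],s["gripper_width"],s["grasp_force"],s["contact_force"],s["moment"])
manip.move_linear([*k,.235],rate=.08)
manip.dwell(.2);s=manip.state();print(s["clock"],s["tool_pos"],s["gripper_width"],s["contact_force"],s["moment"])
c=cams.capture("wrist");c["st"]=s;pickle.dump(c,open("wg.pkl","wb"));cv2.imwrite("pics/wg.png",c["image"])
```

```text
[ 0.55661999 -0.28179395  0.1384947 ] [-0.15663999 -0.19415531  0.5772818 ]
[ 0.5564957  -0.28167397  0.13846019] 0.011483838417669456 50.00003797933459 [-0.52633607  0.67574864  0.19819707] [-0.01595133 -0.04032659 -0.00241144]
8.1083 [ 0.55623852 -0.2815439   0.23434745] 0.011565935132378278 [-0.29445031 -0.66240704 -2.80787904] [0.00134991 0.01581893 0.04914981]
```

View pics/wg.png

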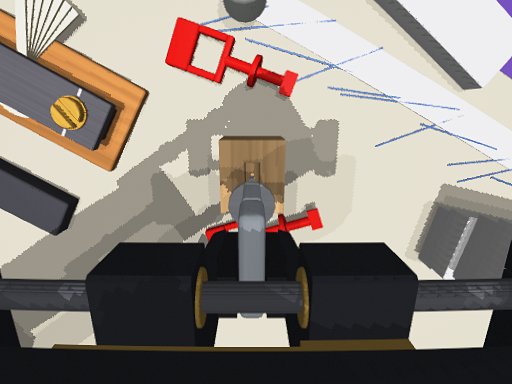

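The key is held upright with its collar centred at (251,200), and it cleared the block. Next I measure the collar centre in the tool frame and move over the left screw.

```bash
cat >> h.py <<'E'
def keyoff(c):
    st=c["st"];Q=depthpts(c,st);W=R.from_rotvec(st["tcp_rot"]).as_matrix()
    t=(Q-st["tool_pos"])@W
    b=(np.hypot(t[...,0],t[...,1])<.03)&(np.abs(t[...,2]-.072)<.006)
    p=t[b];(x,y),r=cv2.minEnclosingCircle((p[:,:2]*1000).astype(np.float32))
    print("collar n",len(p),"centre",x,y,"r",r,"z",np.median(p[:,2]),np.median(p[:,1]),np.percentile(p[:,0],[1,99]),np.percentile(p[:,1],[1,99]))
E
python3 - <<'E'
from h import *
from cell import manip,cams
keyoff(pickle.load(open("wg.pkl","rb")))
# left screw hover; blade x along slot angle
a=np.radians(62.9);yaw=a-np.pi/2
manip.move_pose([.5355,.0809,.235],down(yaw))
manip.move_linear([.5355,.0809,.20],rate=.1);manip.dwell(.2)
s=manip.state();print(s["clock"],s["tool_pos"],s["contact_force"],s["moment"],s["joint_pos"])
ims=[]
for n in("scene","side","wrist"):
    c=cams.capture(n);c["st"]=s;pickle.dump(c,open(n+"1.pkl","wb"));I=c["image"]
    if n=="wrist":keyoff(c);u,v=250,190
    else:
        M=T(c);q=(np.array([.5355,.0809,.085])-M[:3,3])@M[:3,:3];K=c["intrinsics"];u,v=K[0,0]*q[0]/q[2]+K[0,2],K[1,1]*q[1]/q[2]+K[1,2]
    u,v=int(u),int(v);h=50 if n!="wrist" else 100
    ims.append(cv2.resize(I[max(v-h,0):v+h,u-h//1:u+h],(266,266) if 0 else (266,266),interpolation=cv2.INTER_CUBIC))
    print(n,u,v)
cv2.imwrite("pics/hov.png",np.hstack(ims))
E
```

```text
collar n 719 centre -0.33157286047935486 -0.12218315899372101 r 17.845834732055664 z 0.07201078039882401 0.005498704249285414 [-0.01192337  0.01579832] [-0.01709402  0.01676193]
10.2167 [0.53618717 0.08087973 0.20093355] [ 0.58946553  0.32051362 -3.06940424] [-0.04840021 -0.09611253 -0.03903521] [1.03770442e-01 3.97226484e-02 1.93186252e+00 1.30184869e-05
 1.16835108e+00 5.76940199e-01]
scene 259 169
side 245 243
collar n 718 centre 0.143380805850029 -0.6550520062446594 r 17.88970947265625 z 0.07198863930305985 -0.0065177291235984655 [-0.01161499  0.01624661] [-0.01751344  0.01637629]
wrist 250 190
```

View pics/hov.png

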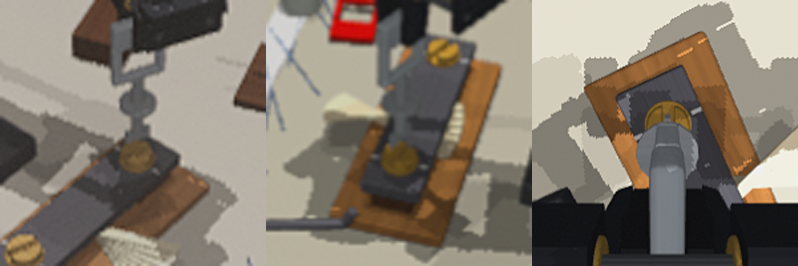

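The collar is centred on the tool axis within 0.7 mm, and the scene and side crops show the blade above the left screw head. Inserting with force checks.

```bash
cat > ops.py <<'E'
from h import *
from cell import manip,cams
def st():
    s=manip.state();return s
def insert(x,y,yaw,zend=.1775):
    s0=np.mean([st()["contact_force"] for _ in range(3)],0);z=.19
    manip.move_linear([x,y,z],rate=.06)
    while z>zend+1e-6:
        z=max(z-.0025,zend);manip.move_linear([x,y,z],rate=.03)
        s=st();f=s["contact_force"]-s0;print(round(z,4),s["tool_pos"].round(4),f.round(1),s["moment"].round(2))
        if f[2]>6:print("BLOCKED");return False
    return True
def turn(x,y,z,yaw0,yaw1,step=.15,mmax=.6):
    m0=st()["moment"][2];y_=yaw0
    while y_>yaw1+1e-6:
        y_=max(y_-step,yaw1);manip.move_linear([x,y,z],rot=down(y_),rate=.1)
        s=st();print(round(y_,3),"t",round(s["clock"],2),(s["moment"][2]-m0).round(3),s["contact_force"].round(1),s["tool_pos"].round(4))
        if abs(s["moment"][2]-m0)>mmax:break
    return y_
E
python3 - <<'E'
from ops import *
yaw=np.radians(62.9)-np.pi/2
print(insert(.5355,.0809,yaw),st()["clock"])
E
```

```text
0.1875 [0.5354 0.0809 0.1873] [ 0.7 -0.6  0.5] [-0.04 -0.07 -0.02]
0.185 [0.5354 0.0809 0.1848] [ 1.1 -1.3  0.6] [-0.1  -0.1  -0.01]
0.1825 [0.5353 0.0809 0.1822] [ 0.8 -0.4 -0.4] [-0.04 -0.07  0.01]
0.18 [0.5353 0.0809 0.1798] [-0.1 -0.6 -0.8] [-0.05 -0.02  0.  ]
0.1775 [0.5353 0.0809 0.1773] [0.9 0.1 0.2] [ 0.02 -0.02  0.03]
True 11.9333
```

Run:
```python
from ops import *
y=turn(.5355,.0809,.1775,np.radians(62.9)-np.pi/2,-1.45,step=.25,mmax=.4)
if y<-1.44: y=turn(.5355,.0809,.1775,y,-2.0,step=.06,mmax=.35)
print(y,st()["joint_pos"])
```

```text
-0.723 t 12.33 -0.022 [ 0.7 -1.6 -2.5] [0.5357 0.0807 0.1775]
-0.973 t 12.73 -0.038 [ 1.4 -0.7 -2.4] [0.5355 0.0808 0.1775]
-1.223 t 13.13 -0.036 [-0.1 -0.2 -2.1] [0.5355 0.0809 0.1775]
-1.45 t 13.51 -0.007 [-0.3 -0.  -2.5] [0.5355 0.081  0.1775]
-1.51 t 13.76 -0.001 [-0.5  0.6 -3. ] [0.5355 0.081  0.1775]
-1.57 t 14.01 0.022 [-0.2 -0.6 -2.3] [0.5354 0.081  0.1775]
-1.63 t 14.26 -0.024 [ 0.1  0.7 -2.7] [0.5355 0.081  0.1775]
-1.69 t 14.51 0.023 [ 0.7  0.1 -2. ] [0.5355 0.081  0.1775]
-1.75 t 14.76 0.0 [-0.4  1.2 -3.1] [0.5355 0.081  0.1775]
-1.81 t 15.01 0.05 [ 0.4  0.5 -2. ] [0.5355 0.081  0.1775]
-1.87 t 15.26 0.434 [ 0.1  0.3 -2.3] [0.5355 0.0809 0.1775]
-1.8700000000000003 [ 1.04054854e-01  5.98301416e-02  1.95619188e+00 -4.55515711e-05
  1.12554635e+00  1.97056901e+00]
```

The moment jumped at the stop. Backing off inside the slot's play, then doing the right screw the same way.

Run:
```python
from ops import *
manip.move_linear([.5355,.0809,.1775],rot=down(-1.68),rate=.1);print(st()["moment"][2],st()["contact_force"])
manip.move_linear([.5355,.0809,.215],rate=.08);print(st()["contact_force"])
yaw=np.radians(66.7)-np.pi/2
manip.move_pose([.5293,-.0790,.21],down(yaw));manip.dwell(.15)
s=st();c=cams.capture("wrist");c["st"]=s;keyoff(c)
if insert(.5293,-.0790,yaw):
    y=turn(.5293,-.0790,.1775,yaw,-1.45,step=.25,mmax=.4)
    if y<-1.44: y=turn(.5293,-.0790,.1775,y,-2.0,step=.06,mmax=.35)
    print(y)
```

```text
0.0006976621476636568 [ 0.10798283 -0.21241575 -1.7616046 ]
[ 1.1429842  -0.4586366  -2.90142925]
collar n 720 centre 0.11937421560287476 -0.563962459564209 r 17.927183151245117 z 0.07197024354705897 -0.000620800059388586 [-0.01143008  0.01615349] [-0.01756996  0.01628618]
0.1875 [ 0.5294 -0.079   0.1876] [-0.4  1.5  0.4] [-0.06 -0.04  0.04]
0.185 [ 0.5292 -0.079   0.1849] [-0.4  1.1  0.1] [-0.08 -0.06 -0.03]
0.1825 [ 0.5291 -0.079   0.1823] [-0.2  0.5 -0.3] [-0.01 -0.09  0.01]
0.18 [ 0.5291 -0.079   0.1797] [-0.5  0.2 -0.3] [-0.06 -0.04  0.04]
0.1775 [ 0.5291 -0.0789  0.1773] [-0.7  0.5 -0.4] [-0.04 -0.05  0.03]
-0.657 t 19.95 -0.006 [ 1.4  0.4 -3.3] [ 0.5295 -0.0792  0.1775]
-0.907 t 20.35 -0.071 [ 0.  -1.1 -2.8] [ 0.5294 -0.0791  0.1776]
-1.157 t 20.75 -0.03 [-0.6 -0.3 -1.4] [ 0.5293 -0.0789  0.1775]
-1.407 t 21.15 -0.037 [ 0.4 -0.1 -1.7] [ 0.5293 -0.0789  0.1775]
-1.45 t 21.4 0.02 [ 0.9  0.7 -2.4] [ 0.5293 -0.0789  0.1775]
-1.51 t 21.65 0.017 [ 0.4  0.3 -2.3] [ 0.5293 -0.0789  0.1775]
-1.57 t 21.9 0.035 [ 0.2  0.8 -2.7] [ 0.5293 -0.0789  0.1775]
-1.63 t 22.15 -0.015 [-1.2 -0.1 -1.9] [ 0.5293 -0.0789  0.1775]
-1.69 t 22.4 0.01 [-0.4  1.  -1.9] [ 0.5293 -0.0789  0.1775]
-1.75 t 22.65 -0.004 [ 0.4  0.7 -1.9] [ 0.5293 -0.079   0.1775]
-1.81 t 22.9 0.056 [-0.3  0.7 -2.1] [ 0.5293 -0.0789  0.1775]
-1.87 t 23.15 0.321 [-0.3  0.9 -2.3] [ 0.5293 -0.079   0.1775]
-1.93 t 23.4 0.727 [-0.2  1.8 -1.7] [ 0.5293 -0.079   0.1775]
-1.9300000000000004
```

Both screws reached the stop. Withdrawing, then checking the screws from above and the hook from its tip side.

Run:
```python
from ops import *
manip.move_linear([.5293,-.0790,.1775],rot=down(-1.68),rate=.1)
manip.move_linear([.5293,-.0790,.235],rate=.1)
manip.move_pose([.50,.0,.27],down(-np.pi/2));manip.dwell(.15)
s=st();c=cams.capture("wrist");c["st"]=s;pickle.dump(c,open("wp2.pkl","wb"));A=c["image"]
a=np.radians(16);u=np.array([np.cos(a),np.sin(a)]);seat=np.array([.5745,.3115])
h=seat-.13*u
manip.move_pose([*h,.30],down(a));manip.dwell(.2)
s=st();c=cams.capture("wrist");c["st"]=s;pickle.dump(c,open("wh.pkl","wb"));B=c["image"];keyoff(c)
print(s["clock"],s["tool_pos"],s["contact_force"],s["joint_pos"])
cv2.imwrite("pics/w2.png",cv2.resize(np.hstack([A,B]),(800,300),interpolation=cv2.INTER_AREA))
Q=depthpts(c,s);b=(np.linalg.norm(Q[...,:2]-seat,axis=-1)<.09)&(np.abs(Q[...,2]-.204)<.014);t=Q[b]
print(len(t),np.median(t,0),cv2.minAreaRect((t[:,:2]*1000).astype(np.float32)))
```

```text
collar n 720 centre 0.5347968339920044 -0.6933585405349731 r 17.923463821411133 z 0.07185603590282631 -0.0007422026691287914 [-0.01104929  0.01682775] [-0.01770549  0.01615328]
26.5583 [0.44997786 0.27473565 0.2998357 ] [ 0.6380327   0.64191425 -3.64744113] [ 5.01009790e-01 -5.07114765e-02  1.83807633e+00 -1.78846410e-04
  1.35448214e+00  2.23990999e-01]
1314 [0.57282998 0.31067613 0.20397331] ((572.451904296875, 311.0123596191406), (121.72222137451172, 12.892234802246094), 15.406787872314453)
```

View pics/w2.png

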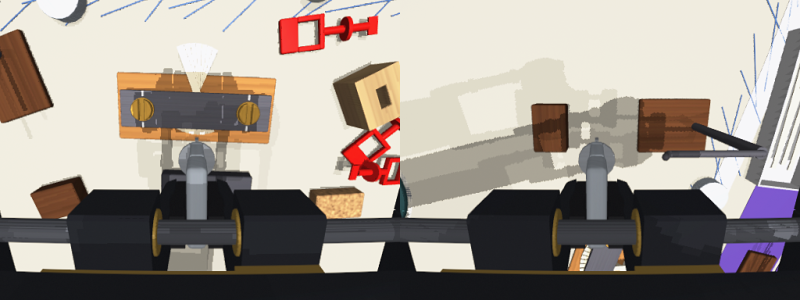

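The screws in the left half ((142,110), (248,113)) look in line with the marks. The right half shows the hook rod tip at (668,156), pointing towards the key. Checking slots in a crop and fitting the rod's centre line.

Run:
```python
from h import *
c=pickle.load(open("wp2.pkl","rb"));I=c["image"]
cv2.imwrite("pics/slots2.png",np.hstack([cv2.resize(I[105:180,x:x+70],(380,407),interpolation=cv2.INTER_CUBIC) for x in(147,282)]))
d=pickle.load(open("wh.pkl","rb"));Q=depthpts(d,d["st"])
b=(np.linalg.norm(Q[...,:2]-[.57,.31],axis=-1)<.09)&(np.abs(Q[...,2]-.203)<.0035);t=Q[b][:,:2]*1000
v=cv2.fitLine(t.astype(np.float32),cv2.DIST_HUBER,0,.01,.01).ravel();print(v,np.degrees(np.arctan2(v[1],v[0])))
a=np.radians(15.9);u=np.array([np.cos(a),np.sin(a)]);n=np.array([-u[1],u[0]])
for lo,hi in((-40,-20),(-20,0),(0,20),(20,45)):
    s=t@u-np.array([567.5,309.3])@u;k=(s>lo)&(s<hi);e=(t-[567.5,309.3])@n;print(lo,hi,k.sum(),np.percentile(e[k],[2,50,98]))
tip=Q[(np.linalg.norm(Q[...,:2]-[.57,.31],axis=-1)<.09)&(np.abs(Q[...,2]-.213)<.0035)]
print("tip",len(tip),np.median(tip,0),((tip[:,:2]*1000-[567.5,309.3])@u).min())
```

```text
[9.5830387e-01 2.8575107e-01 5.7413721e+02 3.1120157e+02] 16.60375
-40 -20 224 [-5.3062407  -0.5744044   2.39327052]
-20 0 208 [-4.0658175  -0.37851405  2.57098288]
0 20 194 [-4.06801891 -0.08978286  2.61673246]
20 45 241 [-3.4377905   0.39849639  2.98491338]
tip 86 [0.51741791 0.29437507 0.21431343] -55.64968521808758
```

View pics/slots2.png

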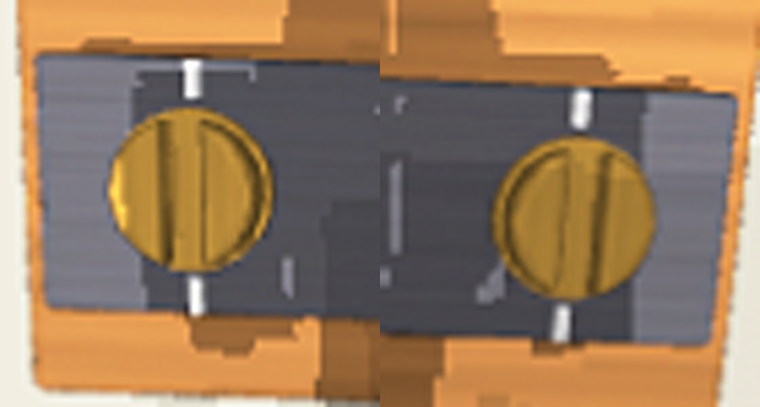

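Both slots lie in line with the white marks, so both screws are tight. Seat ≈ (0.5675, 0.309), rod at 16.2°. Hanging the key now.

Run:
```python
from ops import *
a=np.radians(16.2);u=np.array([np.cos(a),np.sin(a)]);seat=np.array([.5676,.3090])
h=seat-.13*u
manip.move_linear([*h,.224],rot=down(a),rate=.12);manip.dwell(.1)
f0=np.mean([st()["contact_force"] for _ in range(5)],0)
for d in(.07,.045,.02,0):
    manip.move_linear([*(seat-d*u),.224],rate=.08);s=st();f=s["contact_force"]-f0;print(d,s["tool_pos"].round(4),f.round(1))
    if np.linalg.norm(f)>8:raise SystemExit("contact")
manip.dwell(.2);z=.212;manip.move_linear([*seat,z],rate=.05)
while z>.2045:
    z-=.001;manip.move_linear([*seat,z],rate=.02);manip.dwell(.1)
    s=st();f=np.mean([st()["contact_force"] for _ in range(4)],0)-f0;print(round(z,4),s["tool_pos"].round(4),f.round(2),s["moment"].round(2))
    if f[2]>3:break
c=cams.capture("side");cv2.imwrite("pics/side2.png",c["image"]);print(st()["clock"])
```

```text
0.07 [0.5    0.2893 0.2237] [-0.4 -0.7  0. ]
0.045 [0.5246 0.2965 0.2239] [ 0.3 -0.2  0.4]
0.02 [0.5485 0.3034 0.2238] [-0.6  0.8 -0.4]
0 [0.5677 0.309  0.2239] [-0.1  0.6 -0.3]
0.211 [0.5677 0.3091 0.2112] [ 0.46  0.55 -0.24] [-0.05 -0.1   0.02]
0.21 [0.5676 0.309  0.21  ] [-0.96 -0.38 -0.98] [-0.03 -0.12  0.02]
0.209 [0.5676 0.309  0.2089] [ 0.  -0.  -0.2] [ 0.03 -0.12  0.04]
0.208 [0.5676 0.309  0.208 ] [-1.22 -0.92  0.06] [ 0.   -0.08 -0.05]
0.207 [0.5676 0.309  0.207 ] [ 0.01  0.38 -0.35] [-0.03 -0.09  0.05]
0.206 [0.5678 0.3091 0.2064] [-0.7  -1.5   2.71] [-0.07 -0.04 -0.02]
0.205 [0.5678 0.3092 0.2062] [-1.63 -1.55  7.86] [-0.25  0.29  0.01]
32.8167
```

Run:
```python
from ops import *
seat=np.array([.5676,.3090])
manip.move_linear([*seat,.2063],rate=.02);manip.dwell(.2);print(st()["contact_force"])
manip.set_gripper(.0115,force=5);manip.dwell(.2)
manip.set_gripper(.036,force=5);manip.dwell(.3);s=st();print(s["gripper_width"],s["contact_force"])
manip.move_linear([*seat,.30],rate=.06);manip.dwell(1.5)
b=None;v=[cams.capture("side")];manip.dwell(.5);v.append(cams.capture("side"));sc=cams.capture("scene")
print("diff",cv2.absdiff(v[0]["image"],v[1]["image"])[240:360,140:260].max(),st()["clock"])
cv2.imwrite("pics/fin.png",np.hstack([cv2.resize(v[1]["image"][230:370,120:280],(456,400)),cv2.resize(sc["image"][60:200,270:390],(343,400))]))
M=T(sc)
for n,c in(("side",v[1]),("scene",sc)):
    Q=depthpts(c);p=Q[(np.linalg.norm(Q[...,:2]-seat,axis=-1)<.03)&(Q[...,2]>.08)&(Q[...,2]<.245)];q=p[p[:,2]<.165];t=p[p[:,2]>.215]
    print(n,len(p),p[:,2].min(),p[:,2].max(),"low",np.median(q,0),"top",np.median(t,0))
```

```text
[ 0.16150787 -0.69549438  1.30936865]
0.03583340786437393 [-0.47777319  0.04495136 -0.08678032]
diff 7 38.375
side 653 0.08595176717637976 0.2360257667668344 low [0.56419619 0.31265969 0.1342261 ] top [0.56405882 0.31767095 0.23212457]
scene 407 0.0894991510680232 0.2343500543849074 low [0.57226494 0.30311434 0.13347127] top [0.57190745 0.30109835 0.22937288]
```

View pics/fin.png

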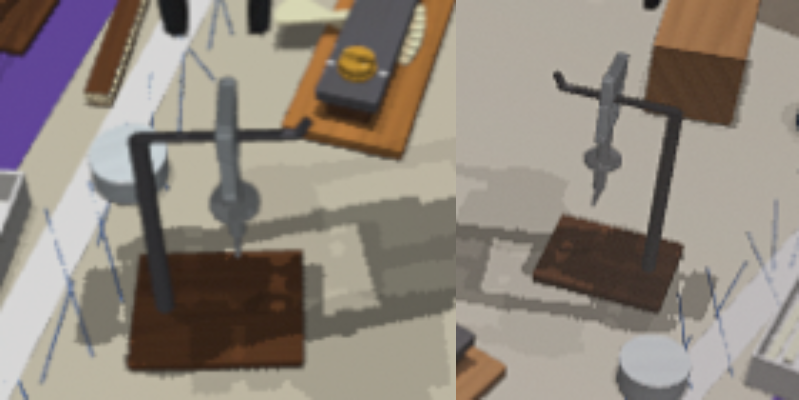

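The key hangs upright in the middle of the rod and isn't moving, and the gripper is clear of it at z 0.30. Handing in.

```bash
python3 -c "
from cell import order
print(order.close_job())"
```

```text
the job is handed in; nothing more can be done
None
```

I tightened both screws to their stops, hung the key quietly on the hook and handed the job in after about 38 s; the gripper touched only the key, and nothing else was moved.

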